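# Jar up the dried shiitake

### The arm

A 7-joint arm with a two-finger parallel gripper is mounted at the origin on a cart in front of the work surface, level with it; the furniture and walls round the work are solid. World frame = base frame: x ahead of the robot, y to its left, z up, the work surface at z = 0. Lengths are in m, angles in rad, forces in N, time in s.
With the tool pointing down it reaches from about 0.4 to 0.85 m from the base axis. Payload 6.9 kg.
Tool frame: the origin (TCP) lies midway between the tips of the shut fingers; the grasp point (between the pads) lies behind it (ctrl.pinch_z is the z of the grasp point in the tool frame, in m); z points along the fingers, y is the line along which they close (so a half turn about z gives the same grasp; the last joint's range is limited). The gripper opens to 85 mm and grips with 20 to 120 N. Pads are 22 mm wide; open, the fingers measure 114 mm over their backs; the gripper's body (76 mm by 85 mm) begins 54 mm behind the grasp point. The pads swing forward as they close: fully open they stand 13 mm farther back than shut.
Start: joints at [1.284, 0.507, -0.238, 1.5, 0.126, 1.149, -0.155], TCP at [0.239, -0.577, 0.231] pointing down, gripper open.
Joint ranges: [-3.08, 3.08], [-0.24, 2.05], [-1.43, 1.35], [0, 2.5], [-1.52, 4.66], [0.17, 1.96], [-2.89, 2.89]. Speed limits (rad/s): [2.39, 2.39, 3.14, 3.14, 3.14, 3.14, 3.14].

### API

Orientations are given as a unit quaternion [w, x, y, z].
In Python, from station import ctrl, get_state, vision, ticket, models gives the robot as it stands. Calls block until the motion is done:
- ctrl.movep(position, orientation): joint-space move of the TCP to a pose.
- ctrl.movel(position, frame=None, max_speed=0.15): straight line of the TCP; frame=None keeps the orientation; max_speed is the mean speed in m/s.
- ctrl.set_joints(angles): joint-space move.
- ctrl.ungrasp() and ctrl.close_gripper(force=None): open the fingers fully, or close them until they stop; force is the grip in N (None keeps the last).
- ctrl.pause(seconds).
- ctrl.ik(position, orientation): joint angles nearest the present ones, or None.
- get_state(): the state.
- vision.grab_frame(name): name is "side" or "top"; returns (picture, depth): 420x560x3 uint8, blue, green, red; 420x560 float32, m along the optical axis (not along the pixel's ray), 0 where there is no reading.
- vision.camera_info(name): a dict with "mtx" (3x3 intrinsics, pixels), "dist_coeffs" ([k1, k2, p1, p2, k3] as OpenCV has them; the pictures are not rectified), "R" (3x3) and "t" (3): a world point X has camera coordinates R X + t. Camera axes: x right, y down, z forward; pixel columns grow to the right and rows downward; lengths in m; the calibration is good to about 2 mm. A picture is of the moment at which its call begins. camera_info takes no time and is no camera call.
A pose or a line that the arm cannot do raises ctrl.Unreachable and nothing moves.
- ticket.close_job(): hands the job in; it is judged then, once.
Trained networks look in the newest picture that a camera, given by its name, has taken for a name from the list of things; names that differ only in an ending like _2 or _b are one class to them, and where a whole thing is asked for, a point or a joint stands for the part that bears it (a point fixed in the world has none). Each returns a list of dicts, best first, with "p" (0 to 1); they miss things now and then, are a little off and sometimes report something else, mostly with a low value. They report only what shows in the picture. A call takes as long as a camera call. They do not tell look-alikes from the thing itself.
- models.recognise(camera, target): "point" ([column, row] in pixels, amid what is visible of it).
- models.masks_of(camera, target): "mask" (420x560 bool, what is visible of it) and "point" ([column, row] in pixels, amid what is visible of it).
The state is a dict: "time": time; "qpos": joint angles; "qd": joint speeds; "tau": joint torques, N m; "tcp_pos": TCP position; "eef_rot": TCP orientation; "contact_force": force on the tool from outside, world axes, zero at the start; "wrist_torque": the same for the moment, N m; "width": finger opening in m; "gripper_force": force on a finger pad.
Only numpy, scipy, OpenCV 4.12 (cv2) and the standard library are available. Lean on these libraries where they do the work, as an engineer would, in place of code of your own. Each camera call takes 0.05 s, during which the arm holds its last target. There are 200 camera calls.

### The job

Put the dried mushrooms that lie in the pocket tray into the glass jar, then screw the lid on: set it level on the neck, turn it back until it drops into the thread start, then turn it clockwise until it is fully home. Leave the salt shaker and the spice jar behind the work undisturbed.

Things in the scene. Friction and masses are not known exactly. Their poses are not given: they have to be found in the camera images.
- jar: Clear glass jar (body 128 mm across) held fast in a dark round holder, 152 mm across, 22 mm high, fixed to the table: it cannot turn or tip. Origin: centre of the holder's underside, z up. Open rim 106 mm above it, mouth 94 mm wide, inner floor 12 mm above the origin. Neck 102 mm across, 115 mm over its coarse four-start right-hand thread.
- jar_mouth (a point): Centre of the jar's open rim, 106 mm above the jar's origin. A lid fully home has its origin 82.6 mm above the jar's origin; just caught in the thread starts, about 91 mm; lying on top of the threads, 93 to 100 mm.
- thread_start (a point): One of four thread starts on the neck (at the jar's +x; the others at +y, -x, -y), 4 mm below the rim. From it the thread runs clockwise seen from above, falling 9.5 mm per quarter turn. Lugs enter through a gap 20 degrees wide just anticlockwise of each start, then screw down clockwise, falling 8 mm by the lid's weight in 75 to 85 degrees, until the lid's top meets the rim.
- stop_rib (a point): One of four small ribs on top of the threads, each 62 degrees clockwise of a start. A lid set down with its lugs on top of the threads cannot be screwed on clockwise: the ribs block it. Turned back anticlockwise (at most 66 degrees) its lugs pass the starts and it drops about 9 mm into the entry gaps; the next ribs then stop it from turning back farther.
- lid: White ribbed screw lid, 126 mm across, 150 g, skirt down on the table at the start. Origin: centre of the skirt's lower edge, z up. Skirt 23.4 mm deep and 118 mm wide inside, top 3.5 mm thick. A straight bar grip stands on it along the lid's x axis: 76 mm long, 16 mm wide, from 27 to 53 mm above the origin.
- lid_bar (a point): Centre of the lid's bar grip, 40 mm above the lid's origin.
- lid_lug (a point): One of four round lugs, 4 mm thick, inside the skirt 4 mm above its lower edge, at the lid's +x, +y, -x and -y (this one +x, under one end of the bar). 105.6 mm are free between opposite lugs, 3.6 mm more than the neck.
- tray: Fixed bare aluminium pocket tray, 168 mm (its x) by 248 mm (its y), with 2 by 3 square pockets at 81 mm spacing (76 mm wide inside): pocket centres at x = -40 or +40 mm, y = -81, 0 or +81 mm from the origin (centre of the underside). Pocket floor 3 mm, dividers 10 mm above the table.
- salt_shaker: White salt shaker, 62 mm across, 127 mm tall, a bystander behind the work. Origin: centre of its foot.
- spice_pot: Small spice jar, 47 mm across, 98 mm tall, a bystander behind the work. Origin: centre of its foot.
- shiitake_1: Dried brown shiitake mushroom, rigid, 43x38x20 mm (x, y, z), 12 g, lying in a pocket of the tray; may be absent. Origin: centre of its underside as it first lies, z up.
- shiitake_2: Dried brown shiitake mushroom, rigid, 45x43x21 mm (x, y, z), 12 g, lying in a pocket of the tray; may be absent. Origin: centre of its underside as it first lies, z up.
- shiitake_3: Dried brown shiitake mushroom, rigid, 42x51x27 mm (x, y, z), 12 g, lying in a pocket of the tray; may be absent. Origin: centre of its underside as it first lies, z up.
- shiitake_4: Dried brown shiitake mushroom, rigid, 40x38x17 mm (x, y, z), 12 g, lying in a pocket of the tray; may be absent. Origin: centre of its underside as it first lies, z up.
- shiitake_5: Dried brown shiitake mushroom, rigid, 34x33x18 mm (x, y, z), 12 g, lying in a pocket of the tray; may be absent. Origin: centre of its underside as it first lies, z up.
- shiitake_6: Dried brown shiitake mushroom, rigid, 43x38x20 mm (x, y, z), 12 g, lying in a pocket of the tray; may be absent. Origin: centre of its underside as it first lies, z up.
There are look-alikes about, which are no part of the job. What is shaped like the shiitake_5 but pink is not meant. What is shaped like the shiitake_6 but turquoise is not meant.

How it is judged:
On the way, in this order (a step that is already met when the one before it is completed fails the run):
1. all the mushrooms are in the jar (z of shiitake_1 in the frame of jar between 0 and 0.09 m and horizontal distance between each of shiitake_1, shiitake_2, shiitake_3, shiitake_4, shiitake_5, shiitake_6 and jar below 0.062 m and z of shiitake_2 in the frame of jar between 0 and 0.09 m and z of shiitake_3 in the frame of jar between 0 and 0.09 m and z of shiitake_4 in the frame of jar between 0 and 0.09 m and z of shiitake_5 in the frame of jar between 0 and 0.09 m and z of shiitake_6 in the frame of jar between 0 and 0.09 m), for 0.2 s.
2. the lid sits level on the neck and has dropped into the thread start (z of lid in the frame of jar between 0.0786 and 0.0916 m and horizontal distance between lid and jar below 0.004 m and angle between lid's own z axis and vertical below 0.06 rad), for 0.2 s.
3. the lid is screwed fully home (z of lid in the frame of jar between 0.0786 and 0.0835 m and horizontal distance between lid and jar below 0.004 m and angle between lid's own z axis and vertical below 0.06 rad), for 0.2 s.
At the end, for the whole second after the job is handed in: Every mushroom present is inside the jar (its origin below 90 mm over the jar's origin and within its wall), and the lid is level (3 degrees), centred within 4 mm and screwed home to within 0.9 mm; all at rest (all of step 1 and all of step 3 and linear speed of each of lid, shiitake_1, shiitake_2, shiitake_3, shiitake_4, shiitake_5, shiitake_6 below 0.02 m/s); the robot touches nothing.
It fails at once if the salt shaker or the spice jar is pushed more than 30 mm or knocked over (distance of any of salt_shaker, spice_pot from where it was at the start of the episode above 0.03 m or angle between any of salt_shaker, spice_pot's own z axis and vertical above 0.5 rad).
Of shiitake_1, shiitake_2, shiitake_3, shiitake_4, shiitake_5, shiitake_6 only 4 to 6 are there at a start; the rules pass over those that are not, and their reading is None.
At some moment in a run one of shiitake_1, shiitake_2, shiitake_3, shiitake_4, shiitake_5, shiitake_6 may be knocked a few centimetres aside while the robot is not near it.
Once in a run the grip may slacken for a moment while it holds something.
It also fails if it takes over 210 s, if anything falls off the work surface, if the arm or the gripper's body presses on something with over 40 N, if the wrist force passes 120 N, or if a joint passes its speed limit or range.

## Working session

There is one attempt and no reset: what is moved stays moved. The work goes in short steps, each a Python script; the robot and the scene stay as the last script left them, time stands still between calls to the robot, and variables do not carry over. Pictures are saved under pics/ and viewed, at most 14 in all, crops included, and the job is handed in when it is done.

```bash
ls; mkdir -p pics; python3 - <<'E'
from station import ctrl, get_state, vision
import cv2
for n in("top","side"):
    p,d=vision.grab_frame(n); cv2.imwrite(f"pics/{n}0.png",p)
    i=vision.camera_info(n); print(n,i, d.min(),d.max())
print(get_state(),ctrl.pinch_z)
E
```

```text
pics
top {'mtx': array([[509.93801646,   0.        , 283.30305466],
       [  0.        , 509.93801646, 214.57820459],
       [  0.        ,   0.        ,   1.        ]]), 'dist_coeffs': array([-0.10921864,  0.        ,  0.        ,  0.        ,  0.        ]), 'R': array([[-0.02376136, -0.99971205,  0.00334765],
       [-0.99445852,  0.02329321, -0.10251672],
       [ 0.10240922, -0.00576504, -0.99472565]]), 't': array([-0.00950996,  0.54943767,  1.2060616 ])} 0.0 2.2536154
side {'mtx': array([[510.47149865,   0.        , 268.46218455],
       [  0.        , 510.47149865, 212.40549664],
       [  0.        ,   0.        ,   1.        ]]), 'dist_coeffs': array([-0.13597278,  0.        ,  0.        ,  0.        ,  0.        ]), 'R': array([[-0.9313446 , -0.36399448,  0.01025921],
       [-0.21025027,  0.5145326 , -0.83129479],
       [ 0.29730802, -0.77637892, -0.55573709]]), 't': array([0.49032309, 0.20195352, 1.1000549 ])} 0.0 3.9075272
{'time': 0.1, 'qpos': array([ 1.28352878,  0.50827827, -0.23750927,  1.50101651,  0.12570792,
        1.14888426, -0.15479304]), 'qd': array([ 7.23447555e-04, -1.79869433e-03,  4.75086230e-04, -1.30136686e-03,
        5.24281715e-07, -4.87880635e-04,  1.06649910e-03]), 'tau': array([-5.73649289e-03, -6.21838975e+01, -2.19454229e+00, -2.50206631e+01,
        1.26470355e-02,  7.71912863e-03, -1.48128635e-05]), 'tcp_pos': array([ 0.23896932, -0.57703852,  0.23050625]), 'eef_rot': array([-7.79786279e-04,  9.80778227e-01,  1.95124140e-01, -1.75691799e-04]), 'contact_force': array([ 0.21887617,  0.26727069, -0.46976584]), 'wrist_torque': array([ 0.0328841 , -0.0145194 ,  0.03570003]), 'gripper_force': 0.0, 'width': 0.08539533015533093} -0.0187
```

View pics/top0.png

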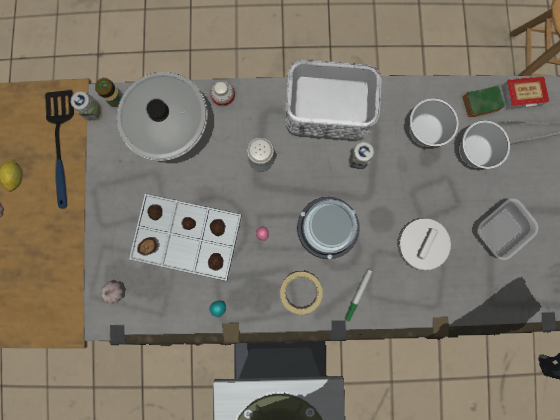

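View pics/side0.png

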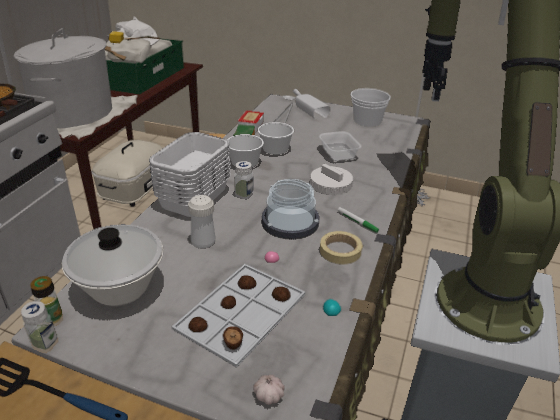

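The top view shows five brown mushrooms in the tray, at (155,212), (189,223), (218,228), (148,246) and (216,262). The look-alikes outside it are pink at (262,233), turquoise at (218,309) and garlic at (113,292). The jar is at (330,228), the lid at (425,244), the salt shaker at (260,150) and the spice jar at (362,155).

```bash
cat > h.py <<'E'
from station import ctrl, get_state, vision, ticket, models
import numpy as np, cv2
from scipy.spatial.transform import Rotation as Ro
I={n:vision.camera_info(n) for n in("top","side")}
def rays(n,px):
    i=I[n]; u=cv2.undistortPoints(np.float64(px).reshape(-1,1,2),i["mtx"],i["dist_coeffs"]).reshape(-1,2)
    return np.c_[u,np.ones(len(u))]
def onz(n,px,z):   # intersect with plane z
    i=I[n]; r=rays(n,px)@i["R"]; c=-i["R"].T@i["t"]
    return c+r*((z-c[2])/r[:,2])[:,None]
def cloud(n,mask,d):
    v,u=np.nonzero(mask&(d>0)); r=rays(n,np.c_[u,v]); i=I[n]
    return (r*d[v,u][:,None]-i["t"])@i["R"]
def proj(n,X):
    i=I[n]; return cv2.projectPoints(np.float64(X).reshape(-1,1,3),cv2.Rodrigues(i["R"])[0],i["t"],i["mtx"],i["dist_coeffs"])[0].reshape(-1,2)
def down(yaw): # tool y axis along world angle yaw(+90 handled by caller): closing line at angle `yaw`
    y=np.array([np.cos(yaw),np.sin(yaw),0]); z=np.array([0,0,-1.]); x=np.cross(y,z)
    q=Ro.from_matrix(np.c_[x,y,z]).as_quat(); return np.r_[q[3],q[:3]]
def brown(p):
    # brown pixels, saturated and dark
    h=cv2.cvtColor(p,cv2.COLOR_BGR2HSV); return (h[...,0]<22)&(h[...,1]>70)&(h[...,2]<190)
def mushrooms(n="top"):
    p,d=vision.grab_frame(n)
    m=brown(p).astype(np.uint8); out=[]
    k,l,s,c=cv2.connectedComponentsWithStats(m)
    for j in range(1,k):
        if 60<s[j,4]<900:
            X=cloud(n,l==j,d)
            if len(X)<40: continue
            r=cv2.minAreaRect(np.float32(X[:,:2]*1000)); med=np.median(X,0)
            if not(0.3<med[0]<0.8 and -.5<med[1]<.6 and med[2]<.2): continue
            out.append(dict(px=c[j].round(0),n=s[j,4],xy=np.array(r[0])/1000,size=r[1],ang=r[2],top=np.percentile(X[:,2],97),med=med))
    return out
E
python3 - <<'E'
from h import *
np.set_printoptions(precision=4,suppress=True)
for m in mushrooms(): print(m)
p,d=vision.grab_frame("top")
for t in("shiitake_1","jar","lid","lid_bar","salt_shaker","spice_pot","tray","thread_start"):
    for r in (models.masks_of("top",t)):
        if r["p"]<.3: continue
        X=cloud("top",r["mask"],d); print(t,round(r["p"],2),r["point"],r["mask"].sum(),np.median(X,0),X.min(0),X.max(0))
p,d=vision.grab_frame("top")
cv2.imwrite("pics/crop1.png",np.hstack([cv2.resize(p[185:285,120:250],None,fx=3,fy=3,interpolation=2),cv2.resize(p[185:285,290:390],None,fx=3,fy=3,interpolation=2)]))
E
```

```text
{'px': array([155., 212.]), 'n': np.int32(159), 'xy': array([0.5641, 0.2954]), 'size': (31.797670364379883, 34.32212829589844), 'ang': 86.49358367919922, 'top': np.float64(0.022137408876992393), 'med': array([0.5641, 0.2938, 0.0157])}
{'px': array([188., 223.]), 'n': np.int32(116), 'xy': array([0.5339, 0.2113]), 'size': (29.172080993652344, 26.253429412841797), 'ang': 62.368404388427734, 'top': np.float64(0.02305529913245602), 'med': array([0.5347, 0.2108, 0.0177])}
{'px': array([217., 227.]), 'n': np.int32(178), 'xy': array([0.5234, 0.1397]), 'size': (36.02046203613281, 35.258628845214844), 'ang': 48.18102264404297, 'top': np.float64(0.02503055964463936), 'med': array([0.5233, 0.1395, 0.0182])}
{'px': array([147., 246.]), 'n': np.int32(237), 'xy': array([0.4811, 0.3116]), 'size': (35.7930793762207, 46.978641510009766), 'ang': 21.606813430786133, 'top': np.float64(0.028767137287710607), 'med': array([0.4803, 0.3103, 0.024 ])}
{'px': array([215., 261.]), 'n': np.int32(172), 'xy': array([0.4398, 0.1461]), 'size': (29.879493713378906, 36.54230499267578), 'ang': 88.5423812866211, 'top': 
[... 865 characters left out ...]
 [ 0.4032 -0.427  -0.0074] [ 0.5354 -0.301   0.0574]
lid_bar 0.86 [423.4, 244.8] 2263 [ 0.4684 -0.3609  0.0258] [ 0.4058 -0.4402 -0.0091] [ 0.5377 -0.301   0.0574]
salt_shaker 0.68 [258.6, 155.2] 683 [0.6804 0.0274 0.1193] [0.6599 0.0002 0.0125] [0.7202 0.0566 0.1291]
spice_pot 0.69 [155.2, 209.4] 172 [0.5646 0.2927 0.0156] [0.5469 0.2767 0.0026] [0.5822 0.3111 0.0231]
spice_pot 0.62 [360.0, 157.5] 526 [ 0.6791 -0.2073  0.0931] [ 0.6613 -0.253  -0.0078] [ 0.73   -0.1892  0.1032]
tray 0.6 [188.0, 235.8] 5841 [0.5016 0.2224 0.0025] [ 0.3967  0.0836 -0.0079] [0.6109 0.3604 0.0285]
thread_start 0.67 [326.7, 227.5] 3029 [ 0.514  -0.1296  0.0194] [ 0.4395 -0.2094 -0.0078] [ 0.5912 -0.0551  0.1097]
```

View pics/crop1.png

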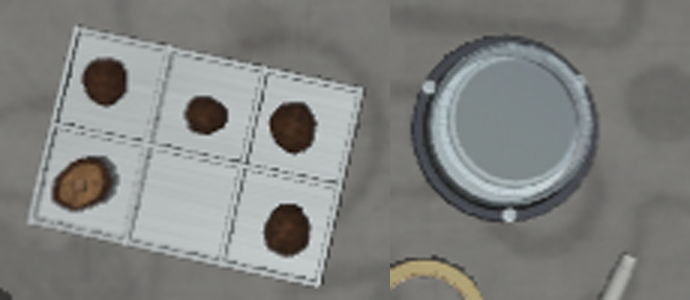

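Five brown mushrooms are confirmed in the pockets, and the (148,246) one lies tilted and paler. The pink and turquoise pieces lie outside the tray. Next I fit the jar and lid, then pick the middle mushroom first.

```bash
cat >> h.py <<'E'
from scipy.optimize import least_squares
def circ(P,r=None):
    if r: f=lambda v:np.hypot(*(P-v[:2]).T)-r; v0=P.mean(0)
    else: f=lambda v:np.hypot(*(P-v[:2]).T)-v[2]; v0=np.r_[P.mean(0),.05]
    s=least_squares(f,v0,loss="soft_l1",f_scale=.002); return s.x,np.median(abs(f(s.x)))
def best(pos,yaws):
    q=get_state()["qpos"]; c=[]
    for y in yaws:
        for k in(0,np.pi):
            j=ctrl.ik(np.array(pos),down(y+k))
            if j is not None: c.append((np.abs(np.array(j)-q).max(),y+k))
    return min(c)[1]
E
python3 - <<'E'
from h import *
np.set_printoptions(precision=4,suppress=True)
p,d=vision.grab_frame("top")
full=np.ones(d.shape,bool)
X=cloud("top",full,d)
N=X[np.hypot(X[:,0]-.515,X[:,1]+.13)<.085]
print(np.histogram(N[:,2],bins=np.arange(-.01,.13,.01)))
R=N[(N[:,2]>.095)&(N[:,2]<.115)]; print("rim",len(R),circ(R[:,:2]),np.median(R[:,2]))
# holder outline by darkness
g=cv2.cvtColor(p,cv2.COLOR_BGR2GRAY)
m=np.zeros_like(g); m[170:280,285:375]=(g[170:280,285:375]<75)
v,u=np.nonzero(m); H=onz("top",np.c_[u,v],.022); 
c,_=cv2.minEnclosingCircle(np.float32(H[np.hypot(H[:,0]-.515,H[:,1]+.13)<.085][:,:2])),0; print("holder",c)
L=X[np.hypot(X[:,0]-.468,X[:,1]+.361)<.075]
B=L[(L[:,2]>.046)&(L[:,2]<.06)]; T=L[(L[:,2]>.02)&(L[:,2]<.033)]
r=cv2.minAreaRect(np.float32(B[:,:2])*1000); print("bar",r,np.median(B[:,2]),len(B))
print("lid",cv2.minEnclosingCircle(np.float32(T[:,:2])),cv2.minAreaRect(np.float32(T[:,:2])*1000),np.median(T[:,2]))
for q in ([.515,-.13,.25],[.534,.211,.2],[.44,.146,.2]):
    for y in np.deg2rad([-13,77]): b=best(q,[y]);print(q,np.rad2deg(y),np.rad2deg(b),ctrl.ik(np.array(q),down(b)))
E
```

```text
(array([434, 750, 993, 359,   8,  12,  14, 201, 138,  64, 360, 342,   0,
         0]), array([-0.01,  0.  ,  0.01,  0.02,  0.03,  0.04,  0.05,  0.06,  0.07,
        0.08,  0.09,  0.1 ,  0.11,  0.12,  0.13]))
rim 535 (array([ 0.5163, -0.1309,  0.0509]), np.float64(0.0028491330142998567)) 0.10183758991035304
holder ((0.5162804126739502, -0.1293140947818756), 0.07596173137426376)
bar ((470.18084716796875, -365.12506103515625), (16.83942413330078, 75.72726440429688), 63.24488830566406) 0.05143908720785763 202
lid ((0.46967774629592896, -0.3661750257015228), 0.06446228921413422) ((469.7434997558594, -365.2938232421875), (125.46476745605469, 124.69500732421875), 40.75494384765625) 0.025668749604829916
[0.515, -0.13, 0.25] -13.0 -13.0 [ 0.6844  0.4009 -0.704   1.7125  0.2827  1.1324 -0.3287]
[0.515, -0.13, 0.25] 77.0 77.0 [ 0.8294  0.4619 -0.9533  1.7109  0.4038  1.1805  1.1119]
[0.534, 0.211, 0.2] -13.0 -13.0 [ 0.2475  0.6718 -1.161   1.6791  0.6498  1.2333 -1.29  ]
[0.534, 0.211, 0.2] 77.0 77.0 [ 0.2962  0.7516 -1.3187  1.6786  0.7513  1.3203  0.1806]
[0.44, 0.146, 0.2] -13.0 -13.0 [ 0.4335  0.4909 -1.1902  1.948   0.5251  1.0614 -1.2136]
[0.44, 0.146, 0.2] 77.0 77.0 [ 0.3518  0.4265 -1.0272  1.9487  0.4324  1.0065  0.4689]
```

```bash
cat >> h.py <<'E'
JAR=np.array([.5163,-.1300]); TY=np.deg2rad(77); TX=np.deg2rad(-13)
def pick(xy,yaw,z=.005):
    b=best([*xy,.17],[yaw]); ctrl.movep(np.array([*xy,.17]),down(b))
    ctrl.movel(np.array([*xy,z]),max_speed=.12)
    ctrl.close_gripper(force=35); w0=get_state()["width"]
    ctrl.movel(np.array([*xy,.17])); s=get_state()
    print("grip",xy,w0,s["width"],s["gripper_force"],"F",s["contact_force"],"t",s["time"]); return s["width"]>.02
def drop(z=.112):
    b=best([*JAR,.2],[TX,TY,.5,-.9]); ctrl.movep(np.array([*JAR,.2]),down(b))
    if get_state()["width"]<.02: print("LOST"); return
    ctrl.movel(np.array([*JAR,z]),max_speed=.12); print("w",get_state()["width"])
    ctrl.ungrasp(); ctrl.pause(.2); ctrl.movel(np.array([*JAR,.2]),max_speed=.25)
def show():
    for m in mushrooms(): print(m["px"],m["n"],m["xy"].round(4),np.round(m["size"],1),round(m["ang"]),m["med"].round(3))
E
python3 - <<'E'
from h import *
np.set_printoptions(precision=4,suppress=True)
q=get_state()["qpos"].copy(); q[0]=.2; q[2]=0; q[4]=0
ctrl.set_joints(q); s=get_state(); print(s["tcp_pos"],s["eef_rot"])
if pick([.5339,.2113],TX): drop()
s=get_state(); print(s["qpos"],s["time"],s["width"]); show()
E
```

```text
[ 0.6039 -0.1491  0.2283] [-0.0051  0.8215  0.5702 -0.0055]
grip [0.5339, 0.2113] 0.028455412753874247 0.026899501310454453 33.79581140245136 F [-0.1292 -0.5587  0.2273] t 7.4583
w 0.026912002418839252
[ 0.1036  0.3916  0.1391  1.795  -0.0649  0.958  -0.6304] 10.9333 0.0854257028356069
[155. 212.] 159 [0.5645 0.2939] [33.3 33.1] 27 [0.564 0.293 0.016]
[217. 227.] 177 [0.5232 0.1402] [37.3 33.2] 27 [0.523 0.14  0.018]
[147. 246.] 238 [0.4812 0.3115] [36.  49.1] 20 [0.48  0.311 0.024]
[215. 261.] 172 [0.4398 0.1459] [29.7 36.5] 89 [0.441 0.145 0.019]
```

```bash
python3 - <<'E'
from h import *
np.set_printoptions(precision=4,suppress=True)
p,d=vision.grab_frame("side"); a=p[170:250,250:330]
p2,_=vision.grab_frame("top"); b=p2[185:275,285:375]
cv2.imwrite("pics/jar1.png",np.hstack([cv2.resize(a,(360,360)),cv2.resize(b,(360,360))]))
if pick([.5642,.2945],TY): drop()
show(); print(get_state()["time"])
E
```

```text
grip [0.5642, 0.2945] 0.033935681924047 0.03383413999807874 34.29277170100249 F [-0.1602 -0.0301  0.521 ] t 15.9833
w 0.03413812609947202
[217. 227.] 176 [0.5225 0.1396] [37.  32.5] 20 [0.523 0.139 0.019]
[147. 246.] 237 [0.4817 0.3114] [36.3 47.7] 18 [0.48  0.31  0.024]
[215. 261.] 172 [0.44   0.1461] [36.8 30.2] 2 [0.441 0.146 0.018]
[310. 300.] 61 [ 0.3475 -0.0787] [34.7 79.5] 55 [ 0.335 -0.088  0.023]
19.75
```

View pics/jar1.png

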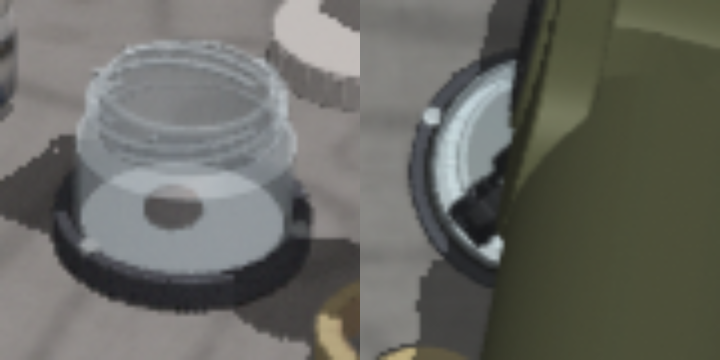

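The left half (side view) shows the first mushroom on the jar floor. The right half (top view) is mostly covered by the arm. I carry on with the next two.

```bash
python3 - <<'E'
from h import *
np.set_printoptions(precision=4,suppress=True)
for ref in([.523,.1396],[.44,.146]):
    c=[m for m in mushrooms() if m["xy"][1]>.06]
    m=min(c,key=lambda m:np.hypot(*(m["xy"]-ref))); print(m["xy"])
    if np.hypot(*(m["xy"]-ref))>.008: print("moved"); break
    if pick(m["xy"],TY): drop()
    else: break
show(); print(get_state()["time"])
E
```

```text
[0.5229 0.1398]
grip [0.5229 0.1398] 0.032924552679542717 0.0324279268692197 33.37611024908256 F [ 0.4926  0.2574 -0.0935] t 24.1833
w 0.032813058903971654
[0.4398 0.1462]
grip [0.4398 0.1462] 0.03445794224537919 0.03291003207077523 33.38931569829583 F [ 0.0869 -1.0208 -0.101 ] t 31.8583
w 0.033074365812628854
[324. 233.] 165 [ 0.5017 -0.1201] [54.  22.5] 3 [ 0.498 -0.119  0.053]
[147. 246.] 238 [0.4813 0.3115] [36.3 47.8] 15 [0.48  0.311 0.024]
35.1667
```

```bash
python3 - <<'E'
from h import *
np.set_printoptions(precision=4,suppress=True)
if pick([.4808,.3112],np.deg2rad(18),z=.007): drop()
ctrl.movel(np.array([.5163,-.13,.25])); 
q=get_state()["qpos"].copy(); q[0]-=.6; ctrl.set_joints(q)
show(); print(get_state()["time"])
p,d=vision.grab_frame("side"); a=p[130:290,180:360]
p2,_=vision.grab_frame("top"); b=p2[185:275,285:375]
cv2.imwrite("pics/jar2.png",np.hstack([cv2.resize(a,(405,360)),cv2.resize(b,(360,360))]))
E
```

```text
grip [0.4808, 0.3112] 0.03793429175365141 0.038378450326801226 35.09288033237681 F [-0.4756 -0.2786 -0.1649] t 40.0417
w 0.03798225968242121
[330. 222.] 407 [ 0.531 -0.131] [46.2 84.6] 11 [ 0.527 -0.136  0.039]
[327. 239.] 102 [ 0.487  -0.1273] [31.8 22.6] 67 [ 0.486 -0.126  0.027]
45.5083
```

View pics/jar2.png

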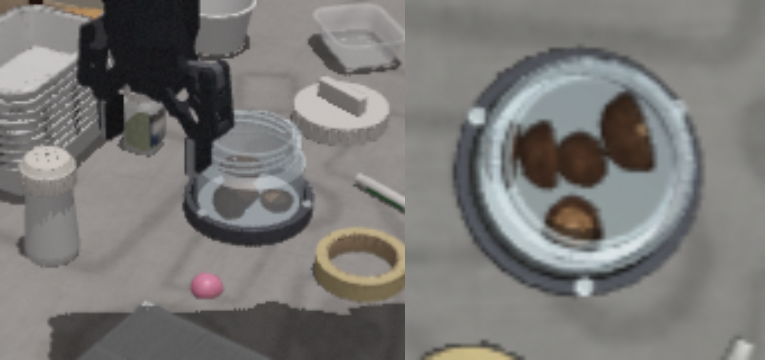

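The top view shows four mushrooms inside the jar. The arm hides the tray, so I move it aside to look for the fifth.

```bash
python3 - <<'E'
from h import *
np.set_printoptions(precision=4,suppress=True)
q=get_state()["qpos"].copy(); q[0]=1.1; ctrl.set_joints(q); print(get_state()["tcp_pos"],get_state()["time"])
show()
p,d=vision.grab_frame("side"); a=p[165:255,245:335]
p2,_=vision.grab_frame("top"); b=p2[185:275,285:375]
cv2.imwrite("pics/jar3.png",np.vstack([np.hstack([cv2.resize(a,(380,300),interpolation=2),cv2.resize(b,(380,300),interpolation=2)]),np.hstack([cv2.resize(p2,(380,285)),cv2.resize(p,(380,285))])]))
E
```

```text
[ 0.2357 -0.4767  0.2487] 48.1333
[330. 222.] 406 [ 0.5271 -0.1325] [46.5 83.2] 18 [ 0.527 -0.135  0.039]
[327. 239.] 104 [ 0.4872 -0.1274] [32.2 22.5] 69 [ 0.486 -0.127  0.027]
```

View pics/jar3.png

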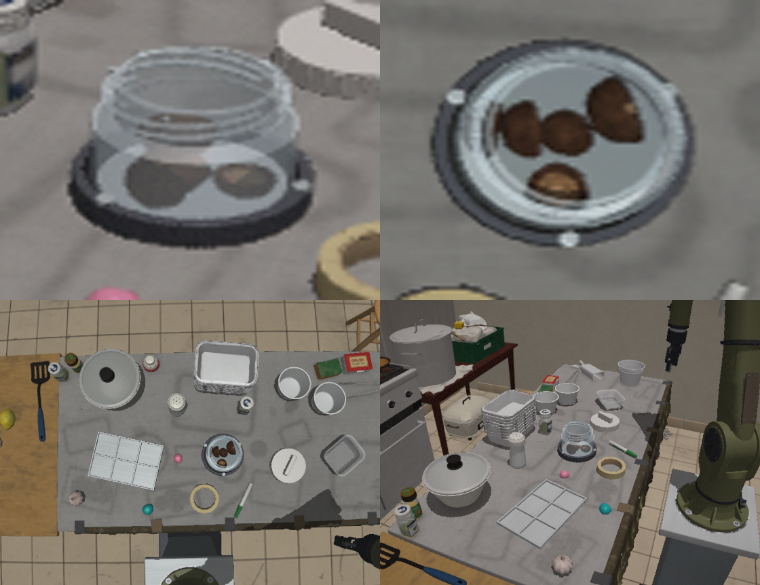

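The tray and table are clear of brown mushrooms. I count the jar contents from an enlarged, contrast-stretched view.

```bash
python3 - <<'E'
from h import *
np.set_printoptions(precision=3,suppress=True)
L=[]
for n,(r,c) in {"side":(172,258),"top":(195,297)}.items():
    p,d=vision.grab_frame(n); a=p[r:r+65,c:c+65]
    L.append(cv2.resize(cv2.convertScaleAbs(a,alpha=1.7,beta=-20),(400,400),interpolation=2))
    for m in models.masks_of(n,"shiitake_1")+models.masks_of(n,"shiitake_3"):
        if m["p"]>.15: X=cloud(n,m["mask"],d); print(n,round(m["p"],2),m["point"],m["mask"].sum(),np.median(X,0) if len(X) else 0)
cv2.imwrite("pics/jar4.png",np.hstack(L))
E
```

```text
side 0.47 [329.0, 309.0] 172 [0.325 0.155 0.015]
side 0.47 [329.0, 309.0] 172 [0.325 0.155 0.015]
top 0.78 [340.1, 222.4] 193 [ 0.536 -0.159  0.041]
top 0.63 [315.7, 222.3] 139 [ 0.524 -0.107  0.043]
top 0.63 [215.1, 307.1] 207 [0.328 0.143 0.014]
top 0.48 [327.2, 237.5] 103 [ 0.487 -0.127  0.027]
top 0.44 [263.5, 232.9] 98 [0.506 0.03  0.014]
top 0.78 [340.1, 222.4] 193 [ 0.536 -0.159  0.041]
top 0.63 [315.7, 222.3] 139 [ 0.524 -0.107  0.043]
top 0.63 [215.1, 307.1] 207 [0.328 0.143 0.014]
top 0.48 [327.2, 237.5] 103 [ 0.487 -0.127  0.027]
top 0.44 [263.5, 232.9] 98 [0.506 0.03  0.014]
```

View pics/jar4.png

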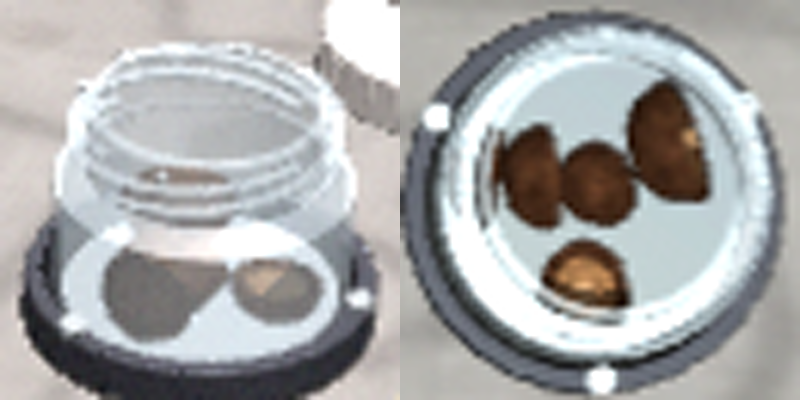

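```bash
python3 - <<'E'
from h import *
for n in("top","side"):
    p,d=vision.grab_frame(n); X=cloud(n,np.ones(d.shape,bool),d)
    X=X[(np.hypot(*(X[:,:2]-JAR).T)<.062)&(X[:,2]>.016)&(X[:,2]<.075)]
    g=np.zeros((13,13))
    for x,y,z in X:
        i,j=int((JAR[0]+.065-x)/.01),int((JAR[1]+.065-y)/.01); g[i,j]=max(g[i,j],z*1000)
    print(n); print(g.astype(int))
E
```

```text
top
[[ 0  0  0 72 72 71 66 68  0  0  0  0  0]
 [ 0  0 73 74  0  0  0  0  0 31  0  0  0]
 [ 0 73 71  0 16  0 16 16 41 48 23  0  0]
 [ 0 73 41 37 43  0  0 37 48 49 34  0  0]
 [71 72 50 49 51 24 27 34 44 51 39 17  0]
 [73  0 51 51 49 27 35 35 48 52 45 18  0]
 [73  0 23 48 51 47 31 30 39 42 48 31  0]
 [74  0  0 33 43  0 27 22  0  0 16  0  0]
 [72 73  0 17 29 31 31 30  0  0 16 17 71]
 [70 72  0  0 31 28 29 29  0  0  0 68  0]
 [ 0 71 73  0 25 29 28 30  0 71 74 71  0]
 [ 0  0 72 71 72  0  0  0 71 74 73  0  0]
 [ 0  0  0 64 74 72 72 73 73 69  0  0  0]]
side
[[ 0  0  0  0 71 74 70  0  0  0  0  0  0]
 [ 0  0 71 74 73  0  0  0  0 65 66  0  0]
 [ 0 70 74 74  0  0  0  0  0 72 66 65  0]
 [69 73 73  0  0  0  0  0  0  0  0 65 50]
 [72 74  0  0  0  0  0  0  0  0  0 70 67]
 [74 74  0  0  0  0  0  0  0  0  0 74 67]
 [74 74  0  0  0  0  0  0  0  0  0  0 67]
 [74 73  0  0  0  0  0  0  0  0  0 74 66]
 [70 74  0  0  0  0  0  0  0  0  0 73 61]
 [ 0 74 74 73  0  0  0  0  0  0  0  0  0]
 [ 0 74 74 73  0  0  0  0  0  0  0  0  0]
 [ 0  0 73 74 74 74 73 72 73  0  0  0  0]
 [ 0  0  0 70 74 73 73 72 73  0  0  0  0]]
```

The left mushroom's flat 30 mm plateau is about 39 mm above the jar floor, so it lies on top of another. With that, all five are inside. Now the lid.

```bash
cat >> h.py <<'E'
def yawnow():
    q=get_state()["eef_rot"]; m=Ro.from_quat([q[1],q[2],q[3],q[0]]).as_matrix(); return np.arctan2(m[1,1],m[0,1])
E
python3 - <<'E'
from h import *
np.set_printoptions(precision=4,suppress=True)
LID=[.4700,-.3652]; b=np.deg2rad(63.2); h=[*LID,.15]
for k in(0,np.pi,-np.pi): print(k,ctrl.ik(np.array(h),down(b+k)))
y=best(h,[b]); ctrl.movep(np.array(h),down(y)); print(np.rad2deg(y),get_state()["qpos"])
ctrl.movel(np.array([*LID,.0300]),max_speed=.1)
print("F",get_state()["contact_force"])
ctrl.close_gripper(force=80); s=get_state(); print(s["width"],s["contact_force"],s["gripper_force"])
ctrl.movel(np.array([*LID,.19]),max_speed=.1); s=get_state(); print(s["width"],s["contact_force"],s["wrist_torque"],s["time"])
for deg in range(-180,181,30):
    print(deg, ctrl.ik(np.array([*JAR,.19]),down(np.deg2rad(deg))))
E
```

```text
0 [ 1.0681  0.6154 -0.7387  1.6915  0.4732  1.0215  1.2706]
3.141592653589793 [ 0.6568  0.5301 -0.0585  1.6971  0.0373  0.9155 -1.455 ]
-3.141592653589793 [ 0.6568  0.5301 -0.0585  1.6971  0.0373  0.9155 -1.455 ]
243.2 [ 0.6579  0.5296 -0.0569  1.697   0.0378  0.9158 -1.4539]
F [-0.7761  0.2272  0.3782]
0.014202278117584956 [-0.5117  1.1138  4.0555] 79.62800860404968
0.014056851438170783 [-0.1061 -0.3557 -2.7065] [0.0336 0.0077 0.0312] 53.5167
-180 [ 0.0624  0.4066  0.1992  1.81   -0.0975  0.9345 -2.8378]
-150 [ 0.1574  0.4005  0.0621  1.8088 -0.0301  0.9332 -2.3855]
-120 [ 0.2525  0.3996 -0.0741  1.8076  0.0358  0.9358 -1.9314]
-90 [ 0.3487  0.4038 -0.2121  1.8063  0.1025  0.9421 -1.4781]
-60 [ 0.4433  0.4133 -0.3496  1.8051  0.1697  0.9525 -1.0252]
-30 [ 0.5357  0.4286 -0.4871  1.8039  0.2385  0.9674 -0.5739]
0 [ 0.6246  0.4502 -0.6243  1.8029  0.3096  0.9876 -0.1251]
30 [ 0.7092  0.4792 -0.762   1.8019  0.3841  1.0146  0.32  ]
60 [ 0.7867  0.5163 -0.8983  1.801   0.4615  1.0497  0.7618]
90 [ 0.935   0.6475 -1.225   1.7995  0.6605  1.181   1.0723]
120 [ 0.935   0.6475 -1.225   1.7995  0.6605  1.181   1.5959]
150 [-0.475   0.6502  1.152   1.8161 -0.6602  1.124  -2.7556]
180 [ 0.0624  0.4066  0.1992  1.81   -0.0975  0.9345 -2.8378]
```

```bash
python3 - <<'E'
from h import *
np.set_printoptions(precision=4,suppress=True)
def disc(tag):
    p,d=vision.grab_frame("top"); X=cloud("top",np.ones(d.shape,bool),d); s=get_state(); t=s["tcp_pos"]
    D=X[(np.hypot(*(X[:,:2]-t[:2]).T)<.075)&(abs(X[:,2]-(t[2]-.003))<.006)]
    # outer boundary: farthest point per angular bin
    a=np.arctan2(*(D[:,:2]-t[:2]).T[::-1]); r=np.hypot(*(D[:,:2]-t[:2]).T)
    E=[D[(k:=np.nonzero((a>=lo)&(a<lo+.105))[0])[r[k].argmax()],:2] for lo in np.arange(-np.pi,np.pi,.105) if ((a>=lo)&(a<lo+.105)).any()]
    E=np.array(E); re=np.hypot(*(E-t[:2]).T); E=E[re>.055]
    print(tag,t,len(D),len(E),circ(E,.063),circ(E),s["contact_force"],s["width"],np.median(D[:,2]))
ctrl.movel(np.array([.47,-.3652,.20])); disc("lid pos")
ctrl.movep(np.array([*JAR,.20]),down(np.deg2rad(-60))); disc("over jar")
print(np.rad2deg(yawnow()),get_state()["qpos"],get_state()["time"])
p,d=vision.grab_frame("side"); p2,_=vision.grab_frame("top")
cv2.imwrite("pics/lid1.png",np.hstack([cv2.resize(p[110:260,220:370],(400,400)),cv2.resize(p2[160:280,270:390],(400,400))]))
E
```

```text
lid pos [ 0.4701 -0.3653  0.2   ] 1453 47 (array([ 0.4711, -0.3651]), np.float64(0.000616847288177097)) (array([ 0.4711, -0.365 ,  0.0627]), np.float64(0.0005580829325831371)) [ 0.7311  0.285  -1.5072] 0.01438233588747609 0.195680750995667
over jar [ 0.516  -0.1325  0.1998] 668 25 (array([ 0.5164, -0.1324]), np.float64(0.00031282957508459164)) (array([ 0.5164, -0.1316,  0.0623]), np.float64(0.0003171279750875805)) [ 1.2383 -0.4466 -1.8844] 0.014279141420131449 0.19521137257303994
-60.29518573153075 [ 0.4464  0.4034 -0.3476  1.79    0.1636  0.9765 -1.0198] 54.8167
```

View pics/lid1.png

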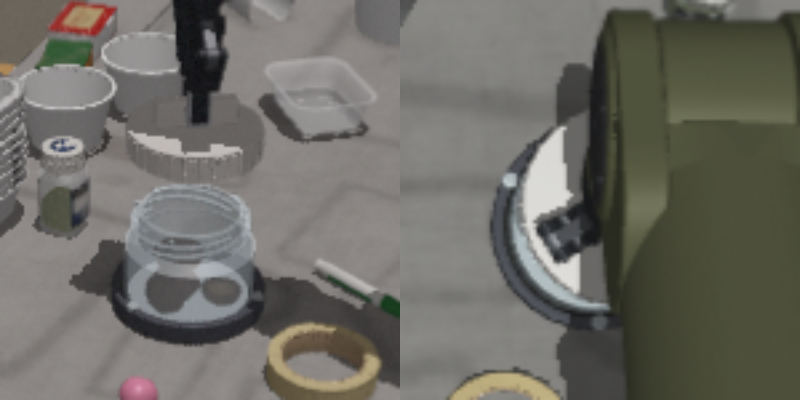

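The side view shows the lid held level about 5 cm above the neck, and the camera puts it within 1 mm of the TCP. I lower it by feel.

```bash
cat >> h.py <<'E'
def lower(xy,z0,z1,fmax=4,step=.001):
    f0=None
    for z in np.arange(z0,z1-1e-6,-step):
        ctrl.movel(np.array([*xy,z]),max_speed=.03); ctrl.pause(.05); s=get_state()
        if f0 is None: f0=s["contact_force"].copy()
        df=s["contact_force"]-f0
        if df[2]>fmax: break
    print("z",z,s["tcp_pos"],"dF",df,"M",s["wrist_torque"],"w",s["width"],"t",s["time"]); return z,f0
E
python3 - <<'E'
from h import *
np.set_printoptions(precision=4,suppress=True)
xy=[.5158,-.1301]
ctrl.movel(np.array([*xy,.15])); ctrl.pause(.2); print(get_state()["tcp_pos"],get_state()["contact_force"])
lower(xy,.140,.122)
E
```

```text
[ 0.5165 -0.1303  0.1511] [ 0.5728 -0.2252 -1.1629]
z 0.126 [ 0.5159 -0.1301  0.1267] dF [-1.6507  1.1735  7.7099] M [0.0744 0.3842 0.012 ] w 0.014535691865919298 t 60.3333
```

It is resting on the threads (lid about 97 mm up). I turn it back anticlockwise with a light, force-controlled press.

```bash
cat >> h.py <<'E'
def turn(xy,z,y,deg,step,f0z,ft=4,zmin=.100,stop=None,slope=0):
    """rotate by deg (+ anticlockwise) holding ft newtons down; stop(z,s)->bool"""
    n=int(round(abs(deg)/step)); sg=np.sign(deg)
    for k in range(n+1):
        if k: y+=sg*np.deg2rad(step); z-=slope
        ctrl.movel(np.array([*xy,z]),frame=down(y),max_speed=.05); ctrl.pause(.05)
        for _ in range(2):
            s=get_state(); f=s["contact_force"][2]-f0z; dz=np.clip((f-ft)*1.2e-4,-.002,.001)
            if abs(dz)<1e-4: break
            z=max(z+dz,zmin); ctrl.movel(np.array([*xy,z]),max_speed=.03); ctrl.pause(.05)
        s=get_state()
        print(f"yaw {np.rad2deg(y):.0f}/{np.rad2deg(yawnow()):.1f} z {z:.4f} {s['tcp_pos'][2]:.4f} F {s['contact_force'].round(1)} M {s['wrist_torque'].round(2)} w {s['width']:.4f} t {s['time']:.1f}")
        if abs(s["wrist_torque"][2])>2.5 or (stop and stop(z,s)): break
    return z,y
E
python3 - <<'E'
from h import *
y=yawnow(); print(np.rad2deg(y))
turn([.5158,-.1301],.1262,np.deg2rad(-60),66,4,-1.2,stop=lambda z,s:s["tcp_pos"][2]<.1222)
E
```

```text
-59.998668321077055
yaw -60/-60.0 z 0.1267 0.1267 F [-2.3 -1.   3.1] M [0.04 0.2  0.01] w 0.0142 t 60.9
yaw -56/-56.0 z 0.1272 0.1272 F [ 1.8 -0.7  1.2] M [-0.29 -0.45 -0.01] w 0.0146 t 61.8
yaw -52/-52.0 z 0.1277 0.1276 F [-0.5 -0.3  3.3] M [-0.08 -0.09  0.03] w 0.0144 t 62.4
yaw -48/-48.0 z 0.1281 0.1280 F [ 0.1 -1.3  2.8] M [-0.27 -0.15  0.02] w 0.0147 t 63.3
yaw -44/-44.0 z 0.1284 0.1284 F [1.2 0.8 3. ] M [ 0.01 -0.14  0.12] w 0.0145 t 64.2
yaw -40/-40.0 z 0.1290 0.1288 F [ 0.3 -0.8  2.8] M [-0.09 -0.19  0.01] w 0.0144 t 64.8
yaw -36/-36.0 z 0.1293 0.1293 F [ 1.6 -1.9  2.9] M [-0.34 -0.26  0.  ] w 0.0140 t 65.7
yaw -32/-32.0 z 0.1297 0.1297 F [-0.3 -1.   3.2] M [-0.19 -0.23 -0.05] w 0.0143 t 66.3
yaw -28/-28.0 z 0.1300 0.1300 F [0.3 0.9 2. ] M [-0.07 -0.12  0.  ] w 0.0142 t 66.9
yaw -24/-24.0 z 0.1289 0.1289 F [-0.2 -0.2 -1.7] M [0.04 0.06 0.05] w 0.0142 t 67.8
yaw -20/-20.0 z 0.1277 0.1277 F [-0.5 -0.2 -2.4] M [-0.02  0.02 -0.  ] w 0.0141 t 68.7
yaw -16/-16.0 z 0.1266 0.1266 F [ 0.   0.  -2.7] M [-0.01  0.03  0.01] w 0.0144 t 69.6
yaw -12/-12.0 z 0.1256 0.1256 F [ 0.7  0.3 -2.1] M [-0.03 -0.02 -0.  ] w 0.0142 t 70.5
yaw -8/-8.0 z 0.1245 0.1244 F [ 0.   0.8 -1.3] M [0.01 0.02 0.03] w 0.0145 t 71.4
yaw -4/-4.0 z 0.1235 0.1235 F [-0.1 -2.5 -1.5] M [-0.52 -0.13 -0.14] w 0.0143 t 72.3
yaw -0/-0.1 z 0.1234 0.1236 F [ 1.5 -5.2  2.7] M [-1.15 -0.53 -1.89] w 0.0143 t 73.2
yaw 4/3.7 z 0.1236 0.1237 F [ 3.1 -4.5  2.7] M [-1.13 -0.6  -3.54] w 0.0139 t 74.1
```

The lugs passed the starts at yaw about -26°, and the rib stopped it at about -4°. I go back to mid-gap and let it down into the entry.

```bash
python3 - <<'E'
from h import *
np.set_printoptions(precision=4,suppress=True)
xy=[.5158,-.1301]; y=np.deg2rad(-14)
ctrl.movel(np.array([*xy,.1238]),frame=down(y),max_speed=.05); ctrl.pause(.1)
print(get_state()["contact_force"],get_state()["wrist_torque"],np.rad2deg(yawnow()))
lower(xy,.1235,.1175,step=.0007)
E
```

```text
[ 3.2795 -4.2808 -0.0159] [-1.2537 -0.6803  0.0804] -13.660204514902391
z 0.12139999999999998 [ 0.5157 -0.1298  0.122 ] dF [-4.1421  1.0499  8.1172] M [-0.1469  0.0801  0.0339] w 0.014931225428896428 t 75.9
```

```bash
python3 - <<'E'
from h import *
turn([.5157,-.1299],.1217,np.deg2rad(-14),-96,6,-1.2,ft=5,slope=.0005)
E
```

```text
yaw -14/-14.0 z 0.1221 0.1221 F [-0.4 -1.7  4.6] M [-0.28 -0.2   0.03] w 0.0145 t 76.5
yaw -20/-20.0 z 0.1214 0.1214 F [-0.   0.4  4. ] M [-0.16 -0.11 -0.1 ] w 0.0147 t 77.1
yaw -26/-26.0 z 0.1206 0.1207 F [-0.4 -0.7  4.8] M [-0.18 -0.13 -0.04] w 0.0143 t 78.0
yaw -32/-31.9 z 0.1203 0.1202 F [ 0.6 -1.   3.3] M [-0.16 -0.2  -0.09] w 0.0144 t 78.6
yaw -38/-38.0 z 0.1195 0.1195 F [-0.7 -0.   4.4] M [-0.12  0.09 -0.05] w 0.0144 t 79.2
yaw -44/-44.0 z 0.1188 0.1189 F [ 0.  -1.1  4.5] M [-0.09 -0.06 -0.1 ] w 0.0142 t 79.8
yaw -50/-49.9 z 0.1182 0.1182 F [ 0.4 -0.5  4.3] M [ 0.01  0.04 -0.11] w 0.0146 t 80.5
yaw -56/-56.0 z 0.1176 0.1176 F [0.3 0.3 4.5] M [-0.05 -0.03 -0.08] w 0.0145 t 81.4
yaw -62/-62.0 z 0.1170 0.1170 F [-0.4 -0.9  3.4] M [-0.12 -0.03 -0.07] w 0.0143 t 82.3
yaw -68/-68.0 z 0.1162 0.1163 F [ 0.  -0.1  4.4] M [-0.05 -0.06 -0.07] w 0.0143 t 82.9
yaw -74/-73.8 z 0.1157 0.1157 F [-0.4  0.1  3.4] M [-0.06 -0.11 -0.28] w 0.0147 t 83.2
yaw -80/-79.9 z 0.1150 0.1151 F [ 0.6 -0.7  3.2] M [-0.01  0.03 -0.  ] w 0.0142 t 83.8
yaw -86/-85.9 z 0.1144 0.1144 F [-0.2 -0.9  3. ] M [-0.07 -0.   -0.06] w 0.0142 t 84.4
yaw -92/-91.8 z 0.1139 0.1139 F [ 0.2 -0.3  3. ] M [-0.06 -0.08 -0.14] w 0.0145 t 84.7
yaw -98/-97.9 z 0.1130 0.1132 F [-2.   0.1  3.7] M [-0.01  0.19  0.05] w 0.0144 t 85.3
yaw -104/-104.0 z 0.1130 0.1129 F [0.8 0.2 2.6] M [ 0.02 -0.29  0.01] w 0.0145 t 86.2
yaw -110/-110.0 z 0.1129 0.1129 F [ 1.3 -0.4  3.7] M [-0.05 -0.26 -0.05] w 0.0142 t 87.1
```

Descent has levelled at a lid height of about 83 mm, so it is at or near home. I snug it a little further with more press to feel the stop.

```bash
python3 - <<'E'
from h import *
turn([.5157,-.1299],.1125,np.deg2rad(-110),-30,5,-1.2,ft=8,stop=lambda z,s:abs(s["wrist_torque"][2])>1.2)
E
```

```text
yaw -110/-110.0 z 0.1125 0.1128 F [-0.2  0.3  7.4] M [ 0.07  0.03 -0.03] w 0.0147 t 87.4
yaw -115/-115.0 z 0.1125 0.1129 F [-0.7 -0.2  7.1] M [ 0.06 -0.   -0.33] w 0.0147 t 87.7
yaw -120/-120.0 z 0.1125 0.1128 F [ 0.4 -0.6  7.3] M [-0.05 -0.06  0.03] w 0.0141 t 88.0
yaw -125/-124.9 z 0.1125 0.1128 F [ 0.8 -2.   7.4] M [-0.17  0.12  0.9 ] w 0.0145 t 88.3
yaw -130/-129.6 z 0.1126 0.1129 F [-0.3 -2.8  6.7] M [-0.43  0.11  2.42] w 0.0147 t 88.9
```

A firm stop (2.4 N m) with the height unchanged means it is home. Release, back off and check.

```bash
python3 - <<'E'
from h import *
np.set_printoptions(precision=4,suppress=True)
ctrl.movel(np.array([.5157,-.1299,.1129]),frame=down(np.deg2rad(-127)),max_speed=.03)
ctrl.ungrasp(); ctrl.pause(.2); print(get_state()["contact_force"])
ctrl.movel(np.array([.5157,-.1299,.25]))
q=get_state()["qpos"].copy(); q[0]=1.1; ctrl.set_joints(q); ctrl.pause(.3)
p,d=vision.grab_frame("top"); X=cloud("top",np.ones(d.shape,bool),d)
T=X[(np.hypot(*(X[:,:2]-JAR).T)<.062)&(X[:,2]>.095)&(X[:,2]<.12)]
A=np.c_[T[:,:2]-JAR,np.ones(len(T))]; print("plane",np.linalg.lstsq(A,T[:,2],rcond=None)[0],cv2.minEnclosingCircle(np.float32(T[:,:2])))
B=X[(np.hypot(*(X[:,:2]-JAR).T)<.062)&(X[:,2]>.125)]; print("bar top",np.median(B[:,2]),B[:,:2].mean(0),get_state()["time"])
p1,_=vision.grab_frame("side")
cv2.imwrite("pics/end.png",np.hstack([cv2.resize(p,(400,300)),cv2.resize(p1[140:260,220:380],(400,300))]))
E
```

```text
[-0.2185 -0.1564 -0.251 ]
plane [ 0.0029 -0.0053  0.1083] ((0.5162657499313354, -0.13001379370689392), 0.06206074357032776)
bar top 0.13417145584435572 [ 0.5163 -0.1306] 93.2083
```

View pics/end.png

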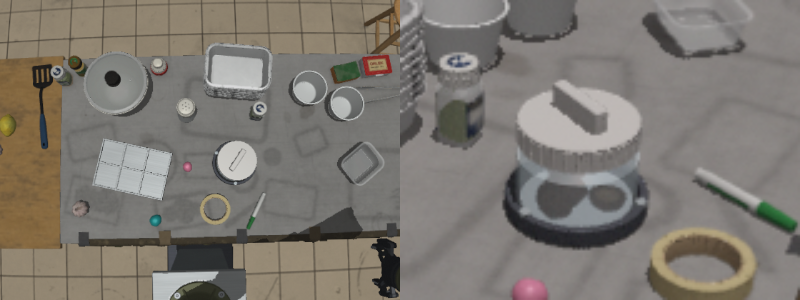

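The lid sits level and centred on the jar. Corrected for the camera's bias, its origin height is about 82.8 mm. The bystanders stand where they were and the robot is clear.

```bash
python3 -c "
from station import ticket
print(ticket.close_job())"
```

```text
the job is handed in; nothing more can be done
None
```

I handed the job in at about 93 s: all five mushrooms were dropped into the jar (four seen, the fifth inferred to be under another), the lid is screwed home at about 82.8 mm, level and centred, and the salt shaker and spice jar were left undisturbed; no verdict came back.

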